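Park the borer's rolling carriage at its index clip

TASK

Roll the borer's carriage along its rails until its red pointer stands opposite the green index clip, so that the panel is placed for the next hole, and leave it standing there by itself, untouched and at rest for at least two seconds. It has no handle and runs very freely: push it on and brake it gently at the rubber bumpers on its two ends, without slamming it, without letting it strike the yellow end stops, and without touching the freshly oiled panel on top. Leave the bottle, mallet and chisel alone.

Things in the scene. Friction and masses are not known exactly. Their poses are not given: they have to be found in the camera images.
- bed: Fixed machine bed 230 (its x) by 740 (its y); travel along its y, z up, origin at the centre of its underside on the table. Aluminium beams 70 high along both long sides, inner faces at x = +-85. Rails at x = +-62, tops 31 high; between them the base plate (top 8 high) is clear for a finger on the centre line x = 0. Yellow end stops 76 high near y = +-320 leave the middle 100 mm free.
- bit_tip (a point): Tip of the drill bit, 88 above the table, pointing to the bed's -x at the panel's edge. The blue motor head behind it is 130 high; all of it lies beyond x = +109 in the bed's frame.
- carriage (a joint): Position of the rolling carriage along the bed's +y, m: 0 = against the stops at the -y end, 0.400 = against the stops at the +y end; starts at rest at 0.025 to 0.085. The carriage's centre is at y = joint - 0.200 in the bed's frame.
- carriage_mid (a point): Centre of the aluminium carriage's deck top, 80 above the table. Deck 156 wide; 210 long over the bumpers; no handle. It runs on ball rails: nominal mass 2.9 kg with the panel (the true one 0.6 to 1.5 times that), rolling resistance nominally 0.008 N plus 0.4 N per m/s, so it coasts far and does not stop soon by itself.
- back_bumper (a point): Outermost point, at mid height (59 above the table) on the centre line, of the black half-round rubber bumper bar at the carriage's -y end. The bar is 96 wide, radius 21, spans heights 38 to 80. Push here to move the carriage to +y.
- front_bumper (a point): The same point of the bumper at the carriage's +y end, 210 from back_bumper. Push here to brake it or move it to -y.
- pointer (a point): Tip of the red pointer, a flat strip 6 wide and 2 thick, on the carriage's -x side at mid length, 79 above the table; too thin to pull on.
- clip_mid (a point): Top centre of the green index clip, 24 long along the rails, fixed on the beam on the bed's -x side, 96 above the table. The carriage is placed when pointer and clip_mid have the same y in the bed's frame. That is at a joint value between 0.23 and 0.35.
- panel: Carved and freshly oiled wooden panel 144 x 146 x 16 fixed on the carriage, its edges 32 inside the outermost points of the bumpers. Origin: centre of its underside, 80 above the table; its top is 97 above the table. Not to be touched.
- bottle: Amber glass bottle, 66 in diameter, 190 high, standing on the table on the far right. Origin: centre of its foot.
- mallet: Carver's mallet lying on the table on the far left, 230 long, head 68 in diameter. Origin: on the table under the handle's end of the head.
- chisel: Wood chisel lying on the table on the far right, 220 long, 27 thick. Origin: on the table under the joint of handle and blade.

How it is judged (in metres and radians):
On the way:
1. the carriage stands at rest opposite the clip, untouched, for one second (y of pointer in the frame of clip_mid between -0.012 and 0.012 m and velocity of joint carriage between -0.006 and 0.006 m/s and contact force between each of the arm, the fingers and bed below 0.1 N), for 1 s.
At the end, for the whole second after the job is handed in: The pointer is within 12 mm of the clip's middle along the rails (opposite the 24 mm wide clip), the carriage moves slower than 6 mm/s and nothing touches it (y of pointer in the frame of clip_mid between -0.012 and 0.012 m and velocity of joint carriage between -0.006 and 0.006 m/s).
It fails at once if the carriage strikes an end stop (value of joint carriage above 0.398 m or value of joint carriage below 0.002 m).
It fails at once if the carriage is slammed: pushed with more than 20 N or driven faster than 0.3 m/s (contact force between any of the fingers, the arm and carriage above 20 N or velocity of joint carriage above 0.3 m/s or velocity of joint carriage below -0.3 m/s).
It fails at once if the oiled panel is touched (contact force between any of the fingers, the arm and panel above 0.3 N).
It fails at once if the bottle, mallet or chisel is disturbed (distance of any of bottle, mallet, chisel from where it was at the start of the episode above 0.03 m).
It also fails if it takes over 29 s, if anything falls off the work surface, if the arm or the gripper's body presses on something with over 40 N, if the wrist force passes 120 N, or if a joint passes its speed limit or range.

ROBOT

A 6-joint arm with a two-finger parallel gripper is mounted at the origin on the work surface. World frame = base frame: x ahead of the robot, y to its left, z up, the work surface at z = 0. Lengths are in mm, angles in rad, forces in N, time in s.
With the tool pointing down it reaches from about 350 to 775 mm from the base axis. Payload 7.3 kg.
Tool frame: the origin (TCP) lies midway between the tips of the shut fingers; the grasp point (between the pads) lies 19 mm behind it; z points along the fingers, y is the line along which they close (so a half turn about z gives the same grasp; the last joint's range is limited). The gripper opens to 92 mm and grips with 3 to 60 N. Pads are 19 mm wide; open, the fingers measure 130 mm over their backs; the gripper's body (75 mm by 190 mm) begins 47 mm behind the grasp point.
Start: joints at [-1.477, 0.342, 1.524, -0, 1.275, -0.146], TCP at [124.713, -509.992, 226.741] pointing down, gripper open.
Joint ranges: [-2.53, 2.53], [-0.77, 2.02], [0.04, 2.7], [-1, 4.14], [0.28, 2.66], [-3.11, 3.11]. Speed limits (rad/s): [2.57, 2.57, 3.14, 3.14, 3.14, 3.14].

INTERFACE

Orientations are given as a rotation vector (axis times angle).
In Python, from station import env gives the robot as it stands.
- The arm moves only by the shell command python3 -m jog 'ROWS' [FORCE]. ROWS is JSON, a list of rows, each a list of 3 entries, a list of its own where there are three numbers: the turn, a rotation vector about the tool's x, y, z in rad, then the shift along the tool's x, y, z in cm, then the closure, from -1 (fully open) to 1 (shut). In form: [[[ax, ay, az], [x, y, z], hand], ...]. A call has 1 to 20 rows; each row is the pose to reach, as a shift and turn from the pose commanded when the call began, along the tool's axes at that moment; what a row does not reach only later rows make up. A row lasts 1/8 s, in which the tool goes at most 62.5 mm and 10.7 degrees, less where a joint would pass 70% of its speed; a pose out of reach is approached as far as the arm can. A call with a gripper value outside its range is refused whole. The fingers move at their own pace and stop on an object; FORCE is the grip in N (left out, the last holds). Time passes only in rows, so rows that repeat a pose let the fingers close. It gives the time, the measured TCP pose, the force, the opening and the grip force at its end, in the units of the state.
- env.get_state(): the state, without advancing time (a new reading comes with each control period).
- env.grab_frame(name): name is "scene" or "side" or "wrist"; returns the picture (480x640x3 uint8, red, green, blue); there is no depth.
- env.camera_params(name): a dict with "K" (3x3 intrinsics, pixels), "eye" and "attitude" of the camera in the world. Camera axes: x right, y up, looking along -z (the intrinsics and any distortion apply to the point x, -y, -z); pixel columns grow to the right and rows downward; lengths in mm; the calibration is good to about 2 mm. A picture is of the moment at which its call begins: read the wrist's pose just before it. camera_params takes no time and is no camera call; for the wrist camera it gives the pose at the moment of the call.
- env.finish_job(): hands the job in; it is judged then, once.
The state is a dict: "time_s": time; "joint_positions": joint angles; "joint_vel": joint speeds; "joint_efforts": joint torques, N m; "tcp_pos": TCP position; "ee_rot": TCP orientation; "contact_force": force on the tool from outside, world axes, zero at the start; "moment": the same for the moment, N m; "width": finger opening in mm; "gripper_force": force on a finger pad.
Only numpy, scipy, OpenCV 4.12 (cv2) and the standard library are available. Lean on these libraries where they do the work, as an engineer would, in place of code of your own. Each camera call takes 0.05 s, during which the arm holds its last target. There are 200 camera calls.

## Working session

There is one attempt and no reset: what is moved stays moved. The work goes in short steps, Python scripts to look and compute and a shell command to move; the robot and the scene stay as the last step left them, time stands still between calls to the robot, and variables do not carry over. Pictures are saved under pics/ and viewed, at most 10 in all, crops included, and the job is handed in when it is done.

```bash
mkdir -p pics
python3 - <<'E'
from station import env
import cv2
for n in("scene","side"):
    im=env.grab_frame(n); cv2.imwrite(f"pics/{n}0.png",im[:,:,::-1]); p=env.camera_params(n); print(n,p)
s=env.get_state(); print(s)
E
```

```text
scene {'K': array([[433.7276252 ,   0.        , 319.13950321],
       [  0.        , 433.7276252 , 238.17506631],
       [  0.        ,   0.        ,   1.        ]]), 'eye': array([1035.75543634,  -65.58167157,  689.68224123]), 'attitude': array([0.52300807, 0.46749933, 1.44293089])}
side {'K': array([[562.85500799,   0.        , 311.66094256],
       [  0.        , 562.85500799, 231.40759172],
       [  0.        ,   0.        ,   1.        ]]), 'eye': array([ 98.60607849, 721.70876558, 782.47498161]), 'attitude': array([ 0.34060199, -1.14855975, -2.30167104])}
{'time_s': 0.1, 'joint_positions': array([-1.47701200e+00,  3.42661802e-01,  1.52484668e+00, -7.40588354e-07,
        1.27540190e+00, -1.45977967e-01]), 'joint_vel': array([-0.00141402,  0.00017956, -0.00296432,  0.00104278,  0.0016323 ,
       -0.00061045]), 'joint_efforts': array([ 2.56680767e-03, -4.32004738e+01, -2.44695085e+01,  7.21257878e-02,
        5.25618391e-02, -4.94623760e-05]), 'tcp_pos': array([ 124.67415114, -509.64302675,  226.13602604]), 'ee_rot': array([-3.11773711e+00, -3.75559080e-01, -5.28766149e-05]), 'contact_force': array([0.71547094, 0.2791356 , 0.00346389]), 'moment': array([0.00207519, 0.03198421, 0.0086137 ]), 'gripper_force': 0.0, 'width': 91.86210281263008}
```

View pics/scene0.png

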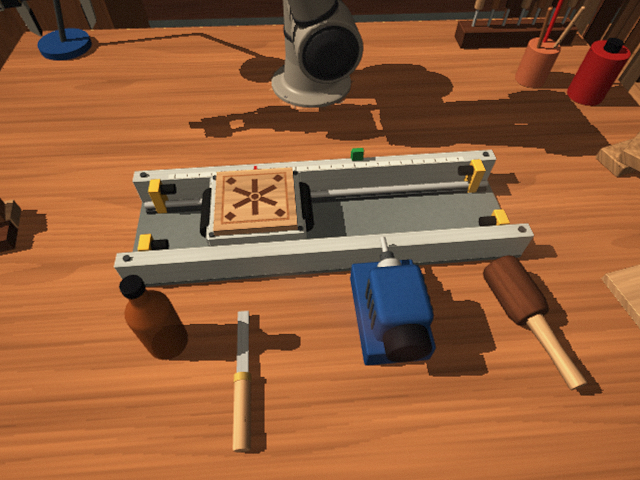

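View pics/side0.png

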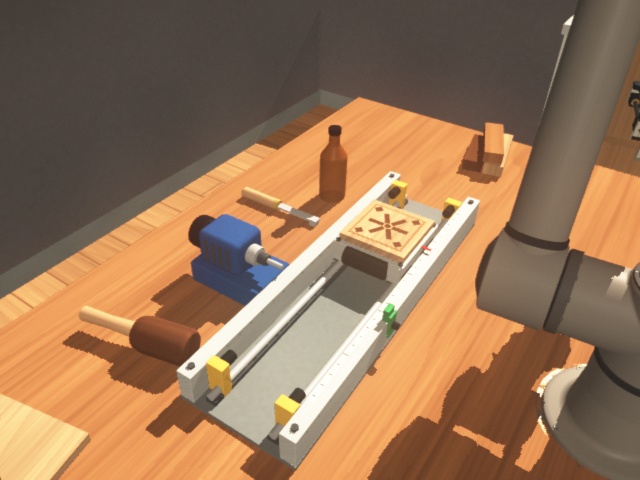

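The scene view shows the carriage at left (pointer ≈(255,167)), the green clip ≈(357,154), and the bed's corners. The side view has the pointer ≈(427,249) and the clip ≈(389,315). I'll zoom in to get the corners precisely.

Run:
```python
import cv2,numpy as np
a=cv2.imread("pics/scene0.png")[140:290,110:540]
b=cv2.imread("pics/side0.png")[165:465,175:490]
cv2.imwrite("pics/z1.png",cv2.resize(a,None,fx=1.86,fy=1.86,interpolation=cv2.INTER_CUBIC))
cv2.imwrite("pics/z2.png",cv2.resize(b,None,fx=2,fy=2,interpolation=cv2.INTER_CUBIC))
for n in("scene","side"):
    im=cv2.imread(f"pics/{n}0.png").astype(int); B,G,R=im[...,0],im[...,1],im[...,2]
    for nm,m in(("green",(G>R+50)&(G>B+40)),("red",(R>B+110)&(R>G+110))):
        k,l,st,c=cv2.connectedComponentsWithStats(m.astype(np.uint8))
        print(n,nm,[(st[i].tolist(),c[i].round(1).tolist()) for i in range(1,k) if st[i,4]>3])
```

```text
scene green [([351, 148, 12, 12, 58], [355.6, 151.2])]
scene red [([543, 0, 19, 43, 97], [551.6, 21.2]), ([568, 41, 62, 60, 835], [591.7, 66.7]), ([623, 46, 4, 3, 5], [624.2, 47.0]), ([254, 166, 3, 3, 9], [255.0, 167.0])]
side green [([384, 304, 10, 9, 57], [388.9, 307.8]), ([389, 310, 8, 9, 33], [392.3, 314.0])]
side red [([422, 246, 8, 4, 15], [424.9, 247.6])]
```

View pics/z1.png

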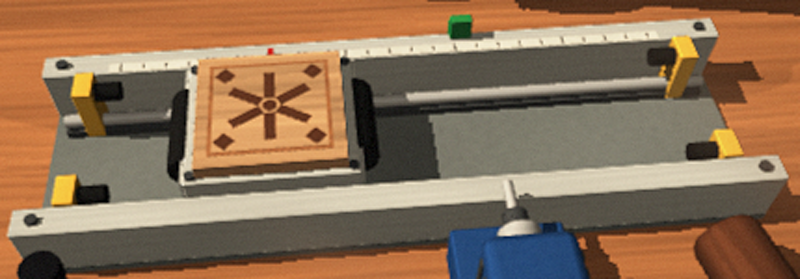

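View pics/z2.png

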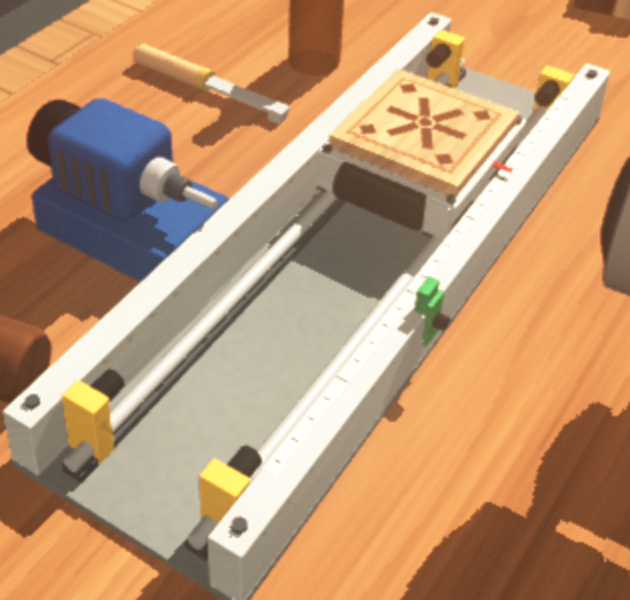

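```bash
cat > h.py <<'E'
from station import env
import cv2,numpy as np
from scipy.spatial.transform import Rotation as Ro
from scipy.optimize import least_squares
P={n:env.camera_params(n) for n in("scene","side")}
def proj(n,X):
    p=P[n]; c=(np.atleast_2d(X)-p["eye"])@Ro.from_rotvec(p["attitude"]).as_matrix()
    return np.c_[p["K"][0,0]*c[:,0]/-c[:,2]+p["K"][0,2], -p["K"][1,1]*c[:,1]/-c[:,2]+p["K"][1,2]]
def onz(n,uv,z):
    p=P[n];K=p["K"]; d=Ro.from_rotvec(p["attitude"]).as_matrix()@np.array([(uv[0]-K[0,2])/K[0,0],-(uv[1]-K[1,2])/K[1,1],-1])
    return p["eye"]+d*(z-p["eye"][2])/d[2]
def bedw(b,X): # bed->world ; b=x,y,yaw
    return np.atleast_2d(X)@Ro.from_rotvec([0,0,b[2]]).as_matrix().T+[b[0],b[1],0]
def wbed(b,X): return (np.atleast_2d(X)-[b[0],b[1],0])@Ro.from_rotvec([0,0,b[2]]).as_matrix()
E
cat > fit.py <<'E'
from h import *
z1=lambda q:(np.array(q)+.5)/1.86-.5+[110,140]
z2=lambda q:(np.array(q)+.5)/2-.5+[175,165]
S1=z1([[65,65],[698,29],[31,220],[766,167]]); S2=z2([[592,73],[239,525],[434,20],[32,402]])
sg=np.array([[-1,-1],[-1,1],[1,-1],[1,1]])
def pts(v): return bedw(v,np.c_[sg*[100,v[3]],[72]*4])
f=lambda v:np.r_[(proj("scene",pts(v))-S1).ravel(),(proj("side",pts(v))-S2).ravel()]
r=least_squares(f,[500,0,0,350]); b=r.x; print(b,np.round(r.fun,1))
C1=z1([[43,61],[716,19]])
print("corner",[wbed(b,onz("scene",c,70)).round(1).tolist() for c in C1])
for nm,n,q,z in(("clip","scene",z1([461,17]),96),("clip","side",z2([430,286]),96),("ptr","scene",z1([271,48]),79),("ptr","side",z2([511,170]),79)):
    w=onz(n,q,z); print(nm,n,w.round(1),wbed(b,w).round(1))
E
python3 fit.py
```

```text
[ 4.88647386e+02 -6.03746636e+00  2.27546785e-02  3.49826912e+02] [-1.  -0.8  0.7 -2.3  0.8 -0.8  0.1 -1.3 -0.5 -0.6 -0.5 -0.9 -0.6 -0.4
 -0.6 -1.4]
corner [[[-107.8, -372.6, 70.0]], [[-109.8, 373.3, 70.0]]]
clip scene [377.6  69.6  96. ] [[-109.3   78.2   96. ]]
clip side [372.9  72.6  96. ] [[-113.9   81.2   96. ]]
ptr scene [ 394.6 -137.    79. ] [[ -97.  -128.8   79. ]]
ptr side [ 391.4 -134.1   79. ] [[-100.1 -125.9   79. ]]
```

```bash
cat >> h.py <<'E'
B=np.array([488.65,-6.04,0.02275])
def tcp():
    s=env.get_state(); return s["tcp_pos"],Ro.from_rotvec(s["ee_rot"]).as_matrix(),s
def rel(Xbed):
    p,R,s=tcp(); d=(bedw(B,Xbed)-p)@R
    T=np.c_[[np.cos(B[2]),np.sin(B[2]),0],[np.sin(B[2]),-np.cos(B[2]),0],[0,0,-1]]
    return (d/10).round(2).tolist(),Ro.from_matrix(R.T@T).as_rotvec().round(3)
def red(n,save=None):
    im=env.grab_frame(n).astype(int);R,G,Bl=im[...,0],im[...,1],im[...,2]
    if save: cv2.imwrite(save,im[...,::-1].astype(np.uint8))
    m=(R>Bl+110)&(R>G+110); W=np.zeros_like(m)
    if n=="scene": W[140:185,150:450]=1
    else: W[200:420,300:470]=1
    w=np.clip(np.minimum(R-Bl,R-G)-70,0,None)*W
    v,u=np.nonzero(m&W)
    if len(v)<3: return None
    # soft centroid around the blob
    v0,u0=int(v.mean()),int(u.mean()); k=w[v0-6:v0+7,u0-9:u0+10]; yy,xx=np.mgrid[v0-6:v0+7,u0-9:u0+10]
    return wbed(B,onz(n,((xx*k).sum()/k.sum(),(yy*k).sum()/k.sum()),79))[0,1]
E
python3 - <<'E'
from h import *
print(rel([[0,-264,150],[0,-264,50]]))
print(red("scene"),red("side"))
print(onz("scene",(165,352),0))
E
```

```text
([[41.63, -14.49, 7.64], [41.63, -14.47, 17.64]], array([-0.001, -0.   ,  0.217]))
-130.17287347966274 -126.18008573205502
[ 741.31131493 -290.13361931    0.        ]
```

```bash
python3 -m jog '[[[0,0,0.05],[4,-1.4,2],1],[[0,0,0.1],[10,-3.5,4],1],[[0,0,0.15],[16,-5.6,6],1],[[0,0,0.217],[22,-7.7,7.6],1],[[0,0,0.217],[28,-9.8,7.6],1],[[0,0,0.217],[34,-11.9,7.6],1],[[0,0,0.217],[39,-13.6,7.6],1],[[0,0,0.217],[41.6,-14.5,7.6],1],[[0,0,0.217],[41.6,-14.5,10],1],[[0,0,0.217],[41.6,-14.5,14],1],[[0,0,0.217],[41.6,-14.5,17],1],[[0,0,0.217],[41.6,-14.5,17.6],1],[[0,0,0.217],[41.6,-14.5,17.6],1]]'
python3 - <<'E'
from h import *
p,R,s=tcp(); print(s["time_s"],p,wbed(B,p),s["width"],s["contact_force"],rel([[0,-264,50]]))
print(red("scene","pics/s1.png"),red("side","pics/d1.png"))
E
```

```text
time_s: 1.82
tcp_pos: [494.6, -270.6, 51.1]
ee_rot: [3.141, 0.036, 0.0]
contact_force: [-1.0, -0.6, 1.3]
width: 0.5
gripper_force: 0.0
1.825 [ 494.60754141 -270.5664494    51.08725292] [[-6.14578472e-02 -2.64593520e+02  5.10872529e+01]] 0.4997934147911934 [-1.00360745 -0.58744678  1.27269101] ([[0.01, -0.06, 0.11]], array([ 0., -0., -0.]))
-130.23134384152635 -126.1377198539035
```

View pics/s1.png

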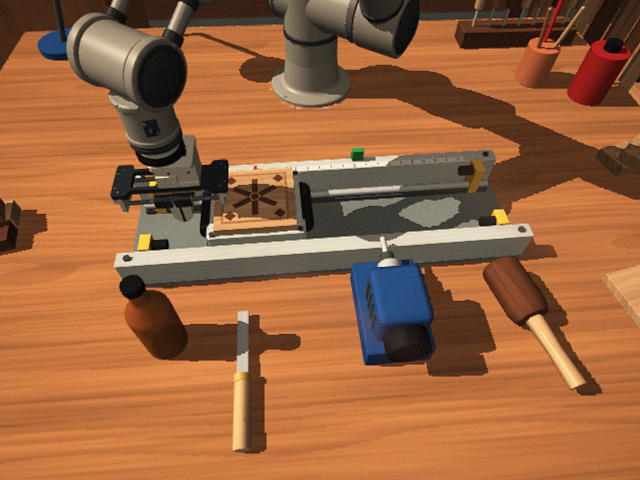

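```bash
python3 -m jog '[[[0,0,0],[0,-0.2,0],1],[[0,0,0],[0,-0.4,0],1],[[0,0,0],[0,-0.6,0],1],[[0,0,0],[0,-0.8,0],1],[[0,0,0],[0,-1.0,0],1],[[0,0,0],[0,-1.2,0],1],[[0,0,0],[0,-1.4,0],1],[[0,0,0],[0,-1.65,0],1],[[0,0,0],[0,-1.9,0],1],[[0,0,0],[0,-2.2,0],1],[[0,0,0],[0,-2.5,0],1],[[0,0,0],[0,-2.8,0],1],[[0,0,0],[0,-3.1,0],1],[[0,0,0],[0,-3.4,0],1],[[0,0,0],[0,-3.7,0],1],[[0,0,0],[0,-4.0,0],1],[[0,0,0],[0,-4.3,0],1],[[0,0,0],[0,-4.6,0],1],[[0,0,0],[0,-4.9,0],1],[[0,0,0],[0,-5.2,0],1]]'
cat > m.py <<'E'
from h import *
p,R,s=tcp(); print("t",s["time_s"],"finger",wbed(B,p).round(1),s["contact_force"].round(1))
print("to go",78-red("scene"),81.5-red("side"))
E
python3 m.py
```

```text
time_s: 4.42
tcp_pos: [493.2, -218.2, 50.7]
ee_rot: [3.141, 0.036, 0.0]
contact_force: [-1.5, 0.4, -0.3]
width: 0.7
gripper_force: 0.0
t 4.425 finger [[  -0.3 -212.2   50.7]] [-1.5  0.4 -0.3]
to go 169.59464763404014 167.46427288934422
```

```bash
python3 -m jog '[[[0,0,0],[0,-0.3,0],1],[[0,0,0],[0,-0.6,0],1],[[0,0,0],[0,-0.9,0],1],[[0,0,0],[0,-1.2,0],1],[[0,0,0],[0,-1.5,0],1],[[0,0,0],[0,-1.8,0],1],[[0,0,0],[0,-2.1,0],1],[[0,0,0],[0,-2.4,0],1],[[0,0,0],[0,-2.7,0],1],[[0,0,0],[0,-3.0,0],1],[[0,0,0],[0,-3.3,0],1],[[0,0,0],[0,-3.6,0],1],[[0,0,0],[0,-3.9,0],1],[[0,0,0],[0,-4.2,0],1],[[0,0,0],[0,-4.5,0],1],[[0,0,0],[0,-4.8,0],1],[[0,0,0],[0,-5.1,0],1],[[0,0,0],[0,-5.4,0],1],[[0,0,0],[0,-5.7,0],1],[[0,0,0],[0,-6.0,0],1]]'
python3 m.py
```

```text
time_s: 7.02
tcp_pos: [491.8, -158.2, 50.7]
ee_rot: [3.141, 0.036, -0.0]
contact_force: [0.1, 1.2, 1.0]
width: 0.2
gripper_force: 0.0
t 7.025 finger [[  -0.3 -152.2   50.7]] [0.1 1.2 1. ]
to go 109.37886674917517 107.75021389928727
```

```bash
python3 -m jog '[[[0,0,0],[0,-0.3,0],1],[[0,0,0],[0,-0.6,0],1],[[0,0,0],[0,-0.9,0],1],[[0,0,0],[0,-1.2,0],1],[[0,0,0],[0,-1.5,0],1],[[0,0,0],[0,-1.8,0],1],[[0,0,0],[0,-2.1,0],1],[[0,0,0],[0,-2.4,0],1],[[0,0,0],[0,-2.7,0],1],[[0,0,0],[0,-2.8,0],1],[[0,0,0],[0,-2.9,0],1],[[0,0,0],[0,-3.0,0],1]]'
python3 m.py
python3 -m jog '[[[0,0,0],[0,-0.1,0],1],[[0,0,0],[0,-0.2,0],1],[[0,0,0],[0,-0.3,0],1],[[0,0,0],[0,-0.4,0],1],[[0,0,0],[0,-0.5,0],1],[[0,0,0],[0,-0.6,0],1],[[0,0,0],[0,-0.7,0],1],[[0,0,0],[0,-0.8,0],1]]'
python3 m.py
```

```text
time_s: 8.62
tcp_pos: [491.2, -128.4, 50.7]
ee_rot: [3.141, 0.036, 0.0]
contact_force: [-0.3, -0.1, -0.5]
width: 0.1
gripper_force: 0.0
t 8.625 finger [[  -0.3 -122.4   50.7]] [-0.3 -0.1 -0.5]
to go 72.97104202466078 71.84258666652633
time_s: 9.72
tcp_pos: [491.0, -120.3, 50.7]
ee_rot: [3.141, 0.036, 0.0]
contact_force: [0.6, 0.2, 0.9]
width: 0.2
gripper_force: 0.0
t 9.725 finger [[  -0.3 -114.3   50.7]] [0.6 0.2 0.9]
to go 54.58649713514197 53.321015498612525
```

```bash
python3 -m jog '[[[0,0,0],[0,-0.15,0],1],[[0,0,0],[0,-0.3,0],1],[[0,0,0],[0,-0.45,0],1],[[0,0,0],[0,-0.6,0],1],[[0,0,0],[0,-0.75,0],1],[[0,0,0],[0,-0.9,0],1],[[0,0,0],[0,-1.0,0],1],[[0,0,0],[0,-1.1,0],1]]'
python3 m.py
```

```text
time_s: 10.82
tcp_pos: [490.7, -109.3, 50.7]
ee_rot: [3.141, 0.036, 0.0]
contact_force: [0.3, 0.9, -0.7]
width: 0.3
gripper_force: 0.0
t 10.825 finger [[  -0.3 -103.3   50.7]] [ 0.3  0.9 -0.7]
to go 43.00798273438841 42.709528032964
```

```bash
python3 -m jog '[[[0,0,0],[0,-0.4,0],1],[[0,0,0],[0,-0.8,0],1],[[0,0,0],[0,-1.2,0],1],[[0,0,0],[0,-1.5,0],1],[[0,0,0],[0,-1.7,0],1],[[0,0,0],[0,-1.8,0],1],[[0,0,0],[0,-1.9,0],1],[[0,0,0],[0,-2.0,0],1],[[0,0,0],[0,-2.1,0],1],[[0,0,0],[0,-2.2,0],1],[[0,0,0],[0,-2.3,0],1],[[0,0,0],[0,-2.42,0],1],[[0,0,0],[0,-2.56,0],1],[[0,0,0],[0,-2.72,0],1],[[0,0,0],[0,-2.9,0],1],[[0,0,0],[0,-3.1,0],1],[[0,0,0],[0,-3.3,0],1],[[0,0,0],[0,-3.5,0],1],[[0,0,0],[0,-3.7,0],1],[[0,0,0],[0,-3.9,0],1]]'
python3 m.py
```

```text
time_s: 13.42
tcp_pos: [489.8, -70.3, 50.7]
ee_rot: [3.141, 0.036, 0.0]
contact_force: [-0.1, -0.2, 0.6]
width: 0.8
gripper_force: 0.0
t 13.425 finger [[ -0.3 -64.2  50.7]] [-0.1 -0.2  0.6]
to go 21.75647194094544 20.529930928162344
```

As planned: 21 mm to go at about 16 mm/s. I'll back the finger off and let the carriage coast.

```bash
python3 -m jog '[[[0,0,0],[0,0,0],1],[[0,0,0],[0,0.2,0],1],[[0,0,0],[0,0.4,0],1],[[0,0,0],[0,0.6,0],1],[[0,0,0],[0,0.6,0],1],[[0,0,0],[0,0.6,0],1],[[0,0,0],[0,0.6,0],1],[[0,0,0],[0,0.6,0],1],[[0,0,0],[0,0.6,0],1],[[0,0,0],[0,0.6,0],1],[[0,0,0],[0,0.6,0],1],[[0,0,0],[0,0.6,0],1]]'
python3 m.py
python3 -m jog '[[[0,0,0],[0,0,0],1],[[0,0,0],[0,0,0],1],[[0,0,0],[0,0,0],1],[[0,0,0],[0,0,0],1],[[0,0,0],[0,0,0],1],[[0,0,0],[0,0,0],1],[[0,0,0],[0,0,0],1],[[0,0,0],[0,0,0],1],[[0,0,0],[0,0,0],1],[[0,0,0],[0,0,0],1],[[0,0,0],[0,0,0],1],[[0,0,0],[0,0,0],1]]'
python3 m.py
```

```text
time_s: 15.02
tcp_pos: [489.9, -76.4, 50.7]
ee_rot: [3.141, 0.036, 0.0]
contact_force: [0.3, 0.6, -0.4]
width: 0.3
gripper_force: 0.0
t 15.025 finger [[ -0.3 -70.4  50.7]] [ 0.3  0.6 -0.4]
to go 4.489060009505636 3.7488562880607788
time_s: 16.62
tcp_pos: [490.0, -76.4, 50.7]
ee_rot: [3.141, 0.036, 0.0]
contact_force: [0.2, -0.2, 0.1]
width: 0.2
gripper_force: 0.0
t 16.625 finger [[ -0.3 -70.4  50.7]] [ 0.2 -0.2  0.1]
to go -1.6532842963383274 -0.280520293249495
```

```bash
python3 -m jog '[[[0,0,0],[0,0.3,0],1],[[0,0,0],[0,0.6,0],1],[[0,0,0],[0,1,0],1],[[0,0,0],[0,1,0],1],[[0,0,0],[0,1,0],1],[[0,0,0],[0,1,0],1],[[0,0,0],[0,1,0],1],[[0,0,0],[0,1,0],1],[[0,0,0],[0,1,0],1],[[0,0,0],[0,1,0],1],[[0,0,0],[0,1,0],1],[[0,0,0],[0,1,0],1],[[0,0,0],[0,1,0],1],[[0,0,0],[0,1,0],1],[[0,0,0],[0,1,0],1],[[0,0,0],[0,1,0],1],[[0,0,0],[0,1,0],1],[[0,0,0],[0,1,0],1],[[0,0,0],[0,1,0],1],[[0,0,0],[0,1,0],1]]'
python3 m.py
python3 - <<'E'
from h import *
a=env.grab_frame("side")[220:400,300:460,::-1]; b=env.grab_frame("scene")[120:240,260:460,::-1]
a=cv2.resize(a,(400,450),interpolation=2);b=cv2.resize(b,(400,240),interpolation=2)
c=np.zeros((450,800,3),np.uint8);c[:,:400]=a;c[:240,400:]=b
cv2.imwrite("pics/end.png",c)
E
```

```text
time_s: 19.23
tcp_pos: [490.2, -86.4, 50.7]
ee_rot: [3.141, 0.036, -0.0]
contact_force: [0.4, -0.1, 0.9]
width: 0.3
gripper_force: 0.0
t 19.225 finger [[ -0.3 -80.4  50.7]] [ 0.4 -0.1  0.9]
to go -1.6384696781738626 -0.2813240549520515
```

View pics/end.png

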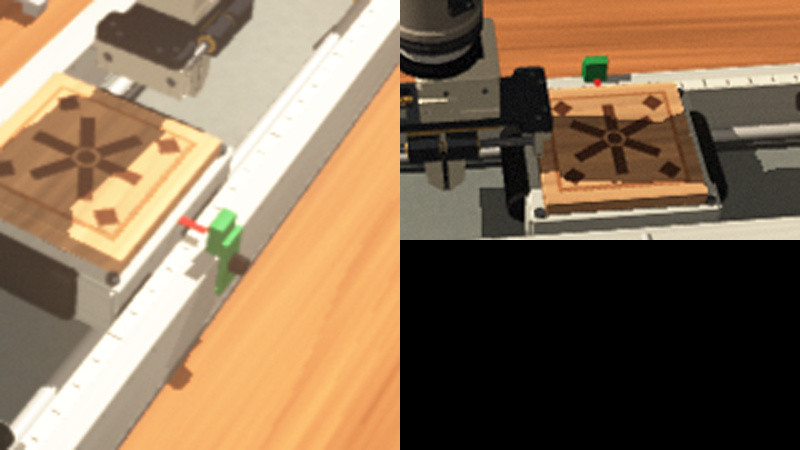

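In both crops the red pointer (≈(195,225) at left, (598,83) at right) stands opposite the green clip's middle. The carriage is at rest, with the finger clear of the back bumper.

```bash
python3 -c "
from station import env
print(env.finish_job())"
```

```text
the job is handed in; nothing more can be done
None
```

The carriage stands at rest and untouched with its pointer about 1 mm (by camera) from the clip's middle, well inside the 12 mm limit; it stayed there for over 2 s, and I handed the job in at about 19 s (no verdict was returned).

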